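# Pulse the seed sample mill by its twist lid

## Robot

A 6-joint arm with a two-finger parallel gripper is mounted at the origin on the work surface. World frame = base frame: x ahead of the robot, y to its left, z up, the work surface at z = 0. Lengths are in m, angles in rad, forces in N, time in s.
With the tool pointing down it reaches from about 0.35 to 0.975 m from the base axis. Payload 4.9 kg.
Tool frame: the origin (TCP) lies on the centre line of the jaws, within the pads' length; the fingertips stand manip.tip_reach ahead of it and the grasp point (between the pads) is the TCP (manip.tip_reach is the distance from the TCP to the fingertips, in m); z points along the fingers, y is the line along which they close (so a half turn about z gives the same grasp; the last joint's range is limited). The gripper opens to 85 mm and grips with 20 to 120 N. Pads are 22 mm wide; open, the fingers measure 114 mm over their backs; the gripper's body (76 mm by 85 mm) begins 54 mm behind the grasp point. The pads swing forward as they close: fully open they stand 13 mm farther back than shut.
Start: joints at [-1.245, 0.053, 1.613, -0, 1.476, -0.119], TCP at [0.269, -0.564, 0.212] pointing down, gripper open.
Joint ranges: [-3.01, 3.01], [-1.01, 2.22], [0.06, 2.58], [-1.02, 4.17], [0.09, 2.62], [-3.14, 3.14]. Speed limits (rad/s): [2.57, 2.57, 3.14, 3.14, 3.14, 3.14].

## Interface

Orientations are given as a unit quaternion [w, x, y, z].
In Python, from plant import manip gives the robot as it stands. The module is installed in compiled form; this text tells all that it offers.
- The arm moves only by the tool move_arm, never from a script. Its argument "rows" is a list of rows, each a list of 7 numbers: the shift along the tool's x, y, z in cm, then the turn, a rotation vector about the tool's x, y, z in degrees, then the opening, from -1 (shut) to 1 (fully open). In form: [[tx, ty, tz, ax, ay, az, jaw], ...]. A call has 1 to 20 rows; each row shifts and turns the commanded pose from where the row before left it, along the tool's axes as they then stand; what a row does not reach is not made up. A row lasts 1/12 s, in which the tool goes at most 41.7 mm and 7.16 degrees, less where a joint would pass 70% of its speed; a pose out of reach is approached as far as the arm can. A call is refused whole if a number of a shift passes 4.17 or a number of a turn 7.16, either way. A call with a gripper value outside its range is refused whole. The fingers move at their own pace and stop on an object; the grip force is fixed at half the most. Time passes only in rows, so rows that do not move let the fingers close. It gives the time, the measured TCP pose, the force, the opening and the grip force at its end, in the units of the state.
- manip.state(): the state, without advancing time (a new reading comes with each control period).
- manip.grab_frame(name): name is "scene" or "side" or "wrist"; returns a dict with "img" (400x640x3 uint8, blue, green, red), "mtx" (3x3 intrinsics, pixels), "k1" (the pictures are not rectified: a ray, as slopes to the right and down, at radius r is drawn at 1 + k1 r^2 times it, then the intrinsics apply), "R" (3x3) and "t" (3): a world point X has camera coordinates R X + t. Camera axes: x right, y down, z forward; pixel columns grow to the right and rows downward; lengths in m; the calibration is good to about 2 mm. A picture is of the moment at which its call begins. There is no depth.
- manip.job_done(): hands the job in; it is judged then, once.
The state is a dict: "time": time; "joint_pos": joint angles; "joint_vel": joint speeds; "joint_efforts": joint torques, N m; "tool_pos": TCP position; "tool_rot": TCP orientation; "contact_force": force on the tool from outside, world axes, zero at the start; "ft_torque": the same for the moment, N m; "gripper_width": opening from 0.0 (shut) to 1.0 (fully open); "grasp_force": force on a finger pad.
Only numpy, scipy, OpenCV 4.12 (cv2) and the standard library are available. Lean on these libraries where they do the work, as an engineer would, in place of code of your own. Each camera call takes 0.05 s, during which the arm holds its last target. There are 200 camera calls.

## Task

Give the empty sample mill a test pulse: fit its bayonet lid into the collar, lugs down through the two notches until the flange sits fully home, then twist it clockwise, against the spring, to the half-way (green) marks and hold it there so the mill pulses. Do not turn it on to the red marks where it clicks and locks running, and leave the jars and the brush alone. Finish still gripping the lid, holding it at half-way: the spring turns it back if you let go.

Things in the scene. Friction and masses are not known exactly. Their poses are not given: they have to be found in the camera images.
- mill: Cream laboratory sample mill, fixed to the bench, 185 mm high, 164 mm across at the foot and 136 mm at the top of its housing, with a dark grey metal bayonet collar on top. Origin: centre of its underside on the bench; z up along the mill's axis, -x towards its black control panel. The lid turns about the mill's axis.
- collar (a point): Centre of the collar's top face, on the mill's axis, 185 mm above the bench; axes as the mill's. The collar is 120 mm across, its mouth 84 mm. Its inward rim is 7 mm thick; the lugs turn in a groove under it. The lid's flange rests on this face when home.
- notch (a point): Middle of the notch on the mill's +x side, at the collar's top face, 45 mm from the axis. A like notch is across the collar, on -x. Each is 22 mm wide, reaches to radius 51 mm and has a white mark outside it on the collar. A lid lug goes down through each; turning anticlockwise from there is blocked.
- green_mark (a point): Green half-way mark on the collar's top face, 56 mm from the axis, 45 degrees clockwise (seen from above) from the +x notch; another is across the collar. At half-way the lid's bar points at the two green marks. A lid left here unheld is turned back by the spring.
- red_mark (a point): Red lock mark on the collar's top face, 56 mm from the axis, 90 degrees clockwise from the +x notch; another is across the collar. From a twist of about 56 degrees the lugs ride on two sprung steel plungers in the collar wall; at about 85 degrees they click past and the lid is locked there.
- switch_ring (a joint): Turn of the sprung switch ring inside the collar, rad: 0 at rest, growing clockwise seen from above as the lid's lugs push its teeth. The lid turns about 0.09 rad from the middle of the notches before it meets the teeth, so lid twist is about this + 0.09. Return spring 0.05 N m at 0, 0.12 N m at half-way.
- lid: Loose lid, 0.14 kg. Plug 80 mm dia, 15 mm deep (2 mm clearance all round in the collar); cream flange 104 mm dia, its top 21 mm above origin; black grip bar 66 mm long (lid x), 18 wide (y), top at 56 mm. Two lugs at the plug's bottom at lid +-x, in line with bar: 14 wide, 6 high, to radius 48. Half turn = same lid. Origin: centre of plug's underside; home it is 15 mm below the collar point.
- jar_red: Bystander: amber sample jar with a red cap, 56 mm diameter, 85 mm high; origin at the centre of its underside.
- jar_white: Bystander: amber sample jar with a white cap, 56 mm diameter, 85 mm high; origin at the centre of its underside.
- brush: Bystander: cleaning brush about 190 mm long lying along its x; origin at the centre of its underside.
Not all that is in view belongs to the job. What is shaped like the lid but yellow is not meant.

How it is judged:
By the outcome, as a careful person would: the job done as asked, in the order asked, and still so for the second after the job is handed in, while the arm keeps its last pose, push and grip.
It also fails if it takes over 51 s, if anything falls off the work surface, if the arm or the gripper's body presses on something with over 40 N, if the wrist force passes 120 N, or if a joint passes its speed limit or range.

## Working session

There is one attempt and no reset: what is moved stays moved. The work goes in short steps, Python scripts to look and compute and a tool call to move; the robot and the scene stay as the last step left them, time stands still between calls to the robot, and variables do not carry over. Pictures are saved under pics/ and viewed, at most 10 in all, crops included, and the job is handed in when it is done.

Besides the shell and the picture viewer there is one more tool, called after ">>>" as name([rows], argument=value, ...), one row to a line, values as JSON. move_arm: Moves the arm, as the interface text tells. Its arguments: {"type":"object","properties":{"rows":{"type":"array","items":{"type":"array","items":{"type":"number"}}}},"required":["rows"]}

```bash
mkdir -p pics
cat > h.py <<'E'
import numpy as np, cv2, pickle
from plant import manip
def grab(n,f):
    d=manip.grab_frame(n); pickle.dump(d,open(f'pics/{f}.pkl','wb')); cv2.imwrite(f'pics/{f}.png',d['img']); return d
def load(f): return pickle.load(open(f'pics/{f}.pkl','rb'))
def ray(d,uv):
    p=(np.linalg.inv(d['mtx'])@[uv[0],uv[1],1])[:2]; q=p.copy()
    for _ in range(50): q=p/(1+d['k1']*(q@q))
    v=d['R'].T@[q[0],q[1],1]; return -d['R'].T@np.array(d['t']), v/np.linalg.norm(v)
def atz(d,uv,z):
    c,v=ray(d,uv); return c+v*(z-c[2])/v[2]
def tri(*obs):
    A=0;b=0
    for d,uv in obs:
        c,v=ray(d,uv); P=np.eye(3)-np.outer(v,v); A=A+P;b=b+P@c
    X=np.linalg.solve(A,b)
    return X,[np.linalg.norm(np.cross(X-ray(d,uv)[0],ray(d,uv)[1])) for d,uv in obs]
def proj(d,X):
    x=d['R']@np.array(X)+d['t']; q=x[:2]/x[2]; q=q*(1+d['k1']*(q@q)); return (d['mtx']@[q[0],q[1],1])[:2]
E
python3 - <<'E'
from h import *
for n in('scene','side','wrist'):
    d=grab(n,n+'0'); print(n,(-d['R'].T@d['t']).round(3),d['k1'],d['mtx'][0,0])
print(manip.state(),manip.tip_reach)
a=[cv2.imread(f'pics/{n}0.png') for n in('scene','side')]
E
```

```text
scene [0.963 0.661 0.686] -0.051900248771210654 409.948171215287
side [0.442 0.878 0.781] 0.04671471253439431 464.8588539963061
wrist [ 0.343 -0.528  0.373] -0.03263958840698493 353.6362094059955
{'time': 0.15, 'joint_pos': array([-1.24500623e+00,  5.31952758e-02,  1.61399371e+00, -4.00885878e-06,
        1.47602062e+00, -1.18976869e-01]), 'joint_vel': array([ 0.00113546,  0.00045246, -0.00369726,  0.00106365,  0.00104038,
       -0.00129185]), 'joint_efforts': array([ 4.48860683e-04, -3.94240522e+01, -3.70722806e+01, -1.36925291e-04,
        4.61407224e-03, -1.41119150e-05]), 'tool_pos': array([ 0.26874621, -0.56368275,  0.2106426 ]), 'tool_rot': array([-8.03951458e-04,  9.75374170e-01,  2.20555153e-01, -8.54374831e-05]), 'contact_force': array([ 0.55131662, -0.1369053 ,  0.14671711]), 'ft_torque': array([-0.04956421,  0.01324403,  0.03017816]), 'grasp_force': 0.0, 'gripper_width': 0.9997077441799672} 0.019
```

View pics/scene0.png

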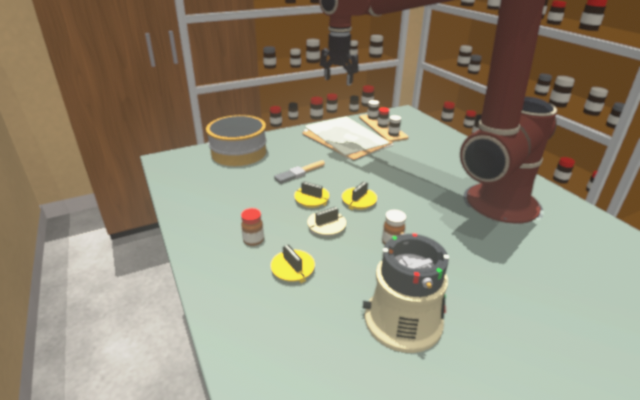

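View pics/side0.png

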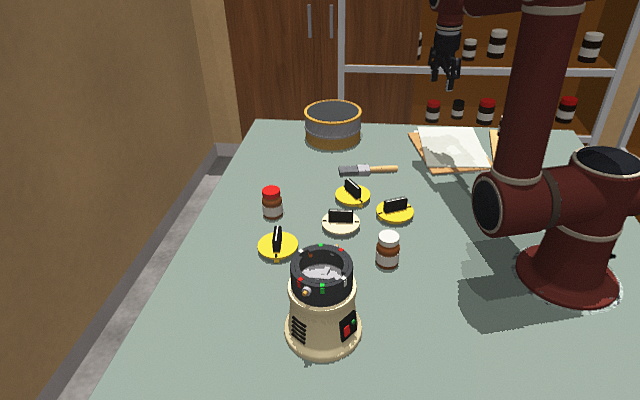

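The cream lid is at scene (327,222) and side (341,222). The mill collar is at scene (415,252) and side (322,262). I'll zoom in on these.

Run:
```python
from h import *
P=[]
for n,a,b in(('scene',(287,197),(365,217)),('side',(301,197),(272,227))):
    im=cv2.imread(f'pics/{n}0.png')
    P.append(np.hstack([cv2.resize(im[y:y+60,x:x+80] if i==0 else im[y:y+75,x:x+100],(400,300),interpolation=cv2.INTER_CUBIC) for i,(x,y) in enumerate((a,b))]))
cv2.imwrite('pics/c.png',np.vstack(P))
s,t=load('scene0'),load('side0')
print(tri((s,(327,222)),(t,(341,222))),tri((s,(415,252)),(t,(322,262))))
```

```text
(array([ 0.53507156, -0.12743961,  0.01662267]), [np.float64(0.0007352168209635275), np.float64(0.0007352168209636323)]) (array([0.53830359, 0.22387718, 0.18475541]), [np.float64(0.0013508888206889352), np.float64(0.001350888820688838)])
```

View pics/c.png

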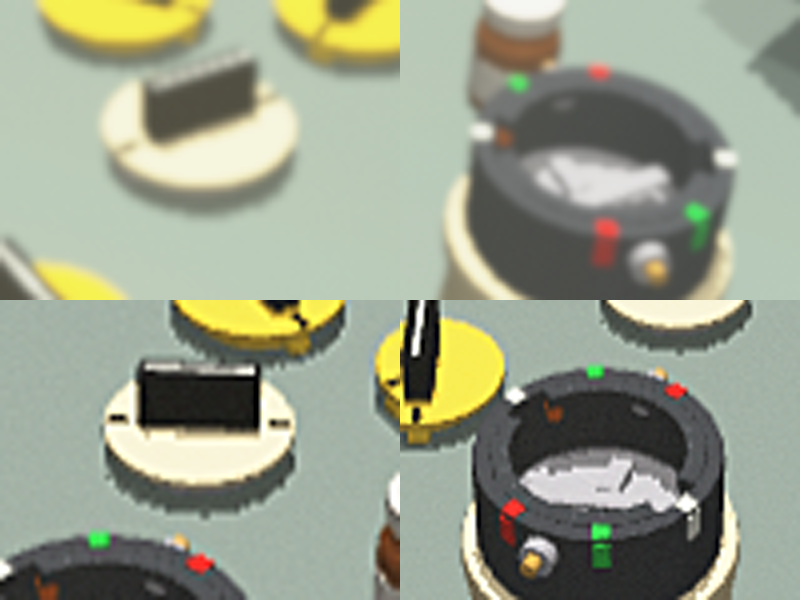

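The crops show all six collar marks, the lid bar's ends and its flange slots. I'll triangulate those points next.

Run:
```python
from h import *
s,t=load('scene0'),load('side0')
M=dict(w1=((385.5,249.7),(300.7,251)),w2=((446.2,256.2),(344.2,277.5)),g1=((394.7,237.7),(321,245)),g2=((439.2,270),(322.2,284.5)),r1=((414.7,235),(341.2,249.7)),r2=((416.7,273.7),(300.5,278.7)),
 ba=((316.4,213),(329,210.2)),bb=((338,208.4),(353,210.6)),sa=((312.2,226.6),(324.6,220.6)),sb=((341,216.4),(357,221.6)))
X={}
for k,(a,b) in M.items():
    X[k],e=tri((s,a),(t,b)); print(k,X[k].round(4),np.round(e[0],4))
for a,b in('w1w2','g1g2','r1r2','babb','sasb') and [('w1','w2'),('g1','g2'),('r1','r2'),('ba','bb'),('sa','sb')]:
    d=X[a]-X[b]; print(a,((X[a]+X[b])/2).round(4),np.linalg.norm(d).round(4),np.degrees(np.arctan2(d[1],d[0])).round(1))
```

```text
w1 [0.5841 0.1946 0.1839] 0.0004
w2 [0.4928 0.2585 0.1833] 0.0009
g1 [0.547  0.172  0.1834] 0.0007
g2 [0.5302 0.2824 0.1848] 0.001
r1 [0.5057 0.1815 0.1828] 0.001
r2 [0.5714 0.2717 0.1843] 0.0009
ba [ 0.5674 -0.1273  0.0553] 0.0006
bb [ 0.5035 -0.1261  0.0555] 0.0029
sa [ 0.5801 -0.1272  0.017 ] 0.0014
sb [ 0.4917 -0.1272  0.0217] 0.0007
w1 [0.5384 0.2266 0.1836] 0.1115 -35.0
g1 [0.5386 0.2272 0.1841] 0.1117 -81.3
r1 [0.5386 0.2266 0.1836] 0.1116 -126.1
ba [ 0.5354 -0.1267  0.0554] 0.0639 -1.1
sa [ 0.5359 -0.1272  0.0194] 0.0885 0.0
```

>>> move_arm([
  [2.68, -1.75, 0, 0, 0, 0, 0.2],
  [2.68, -1.75, 0, 0, 0, 0, 0.2],
  [2.68, -1.75, 0, 0, 0, 0, 0.2],
  [2.68, -1.75, 0, 0, 0, 0, 0.2],
  [2.68, -1.75, 0, 0, 0, 0, 0.2],
  [2.68, -1.75, 0, 0, 0, 0, 0.2],
  [2.68, -1.75, 0, 0, 0, 0, 0.2],
  [2.68, -1.75, 0, 0, 0, 0, 0.2],
  [2.68, -1.75, 0, 0, 0, 0, 0.2],
  [2.68, -1.75, 0, 0, 0, 0, 0.2],
  [2.68, -1.75, 0, 0, 0, 0, 0.2],
  [2.68, -1.75, 0, 0, 0, 0, 0.2],
  [2.68, -1.75, 0, 0, 0, 0, 0.2],
  [2.68, -1.75, 0, 0, 0, 0, 0.2],
  [2.68, -1.75, 0, 0, 0, 0, 0.2],
  [2.68, -1.75, 0, 0, 0, 0, 0.2],
])

```text
time: 1.48
tool_pos: [0.5359, -0.1253, 0.2113]
tool_rot: [-0.0, 0.975, 0.221, -0.0]
contact_force: [0.7, -0.4, 0.4]
gripper_width: 0.599
grasp_force: 0.0
```

>>> move_arm([
  [0, 0, 0, 0, 0, -7, 0.2],
  [0, 0, 0, 0, 0, -7, 0.2],
  [0, 0, 0, 0, 0, -7, 0.2],
  [0, 0, 0, 0, 0, -7, 0.2],
  [0, 0, 0, 0, 0, -7, 0.2],
  [0, 0, 0, 0, 0, -7, 0.2],
  [0, 0, 0, 0, 0, -7, 0.2],
  [0, 0, 0, 0, 0, -7, 0.2],
  [0, 0, 0, 0, 0, -7, 0.2],
  [0, 0, 0, 0, 0, -7, 0.2],
  [0, 0, 0, 0, 0, -7, 0.2],
  [0, 0, 0, 0, 0, -7, 0.2],
  [0, 0, 0, 0, 0, -7, 0.2],
  [0, 0, 0, 0, 0, -7, 0.2],
  [0, 0, 0, 0, 0, -7, 0.2],
  [0, 0, 0, 0, 0, -7, 0.2],
  [0, 0, 0, 0, 0, -7, 0.2],
  [0, 0, 0, 0, 0, -7, 0.2],
  [0, 0, 0, 0, 0, -7, 0.2],
  [0, 0, 0, 0, 0, -7, 0.2],
])

```text
time: 3.15
tool_pos: [0.5353, -0.1268, 0.2112]
tool_rot: [-0.0, 0.123, 0.992, 0.0]
contact_force: [-0.4, 0.1, -0.8]
gripper_width: 0.598
grasp_force: 0.0
```

>>> move_arm([
  [0, 0, 0, 0, 0, -7, 0.2],
  [0, 0, 0, 0, 0, -7, 0.2],
  [0, 0, 0, 0, 0, 0, 0.2],
  [0, 0, 0, 0, 0, 0, 0.2],
])

```text
time: 3.48
tool_pos: [0.5353, -0.1268, 0.2113]
tool_rot: [-0.0, 0.006, 1.0, 0.0]
contact_force: [0.1, -0.5, -0.0]
gripper_width: 0.599
grasp_force: 0.0
```

```bash
cat >> h.py <<'E'
from scipy.spatial.transform import Rotation as Ro
def pose():
    s=manip.state(); R=Ro.from_quat(s['tool_rot'],scalar_first=True).as_matrix(); return s,s['tool_pos'],R
def show():
    s,p,R=pose(); print('t',round(s['time'],2),'p',p.round(4),'yaw',np.degrees(np.arctan2(R[1,0],R[0,0])).round(2),'z',R[:,2].round(4),'F',s['contact_force'].round(1),'T',s['ft_torque'].round(2),'w',round(s['gripper_width'],3),'g',round(s['grasp_force'],1),'q6',s['joint_pos'][5].round(2)); return p,R
def to(x,y,z):
    p,R=show(); print('tool cm',(R.T@(np.array([x,y,z])-p)*100).round(2))
E
python3 - <<'E'
from h import *
d=grab('wrist','wrist1'); to(.5357,-.127,.046)
s,t=load('scene0'),load('side0')
print(tri((s,(312,196)),(t,(352,195))),tri((s,(360,198)),(t,(395,211))))
E
```

```text
t 3.53 p [ 0.5354 -0.1269  0.2114] yaw 179.32 z [-4.e-04  1.e-04 -1.e+00] F [ 0.4 -0.2 -0.9] T [-0.01  0.04  0.04] w 0.598 g 0.0 q6 -1.93
tool cm [-4.000e-02 -1.000e-02  1.654e+01]
(array([ 0.51555284, -0.2610849 ,  0.01723493]), [np.float64(0.0008743488094575545), np.float64(0.0008743488094575853)]) (array([ 0.39037963, -0.1923597 ,  0.01639985]), [np.float64(0.00226201964753479), np.float64(0.0022620196475349194)])
```

View pics/wrist1.png

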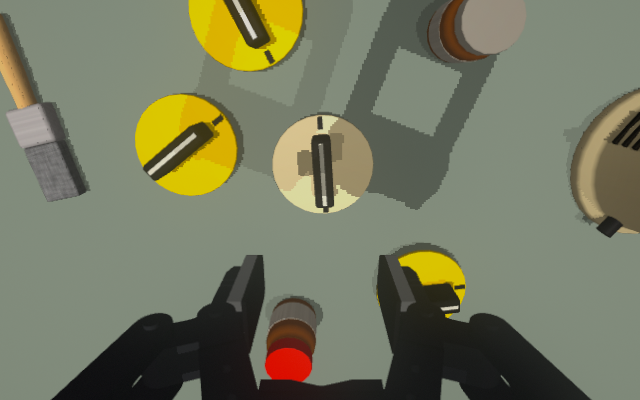

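The wrist view shows the cream lid at (323,164), with its slots at (320,122) and (326,210). I'll check centre and yaw against the earlier triangulation.

Run:
```python
from h import *
d=load('wrist1')
for a,b,z in(((320,122),(326,210),.021),((321,137),(325,207),.056)):
    A,B=atz(d,a,z),atz(d,b,z); print(((A+B)/2).round(4),np.linalg.norm(A-B).round(4),np.degrees(np.arctan2(*(A-B)[[1,0]])).round(1))
for n,uv in(('scene',(342,207)),):pass
g=d['img'].astype(int); m=((g[...,2]>140)&(g[...,2]-g[...,0]>25)&(g[...,2]-g[...,0]<110)).astype(np.uint8); m[:100]=0;m[225:]=0;m[:,:262]=0;m[:,385:]=0
c=max(cv2.findContours(m,0,1)[0],key=cv2.contourArea); e=cv2.fitEllipse(cv2.convexHull(c)); print(e,atz(d,e[0],.021).round(4))
```

```text
[ 0.5401 -0.1244  0.021 ] 0.0928 -176.8
[ 0.5365 -0.1247  0.056 ] 0.0671 -177.4
((321.97808837890625, 163.82492065429688), (98.58771514892578, 100.30986785888672), 89.83444213867188) [ 0.536  -0.1255  0.021 ]
```

>>> move_arm([
  [0, 0, 3, 0, 0, -1.7, 0.2],
  [-0.05, 0.08, 3, 0, 0, 0, 0.2],
  [0, 0, 3, 0, 0, 0, 0.2],
  [0, 0, 3, 0, 0, 0, 0.2],
  [0, 0, 2, 0, 0, 0, 0.2],
  [0, 0, 1.5, 0, 0, 0, 0.2],
  [0, 0, 1, 0, 0, 0, 0.2],
  [0, 0, 0, 0, 0, 0, 0.2],
  [0, 0, 0, 0, 0, 0, -0.3],
  [0, 0, 0, 0, 0, 0, -1],
  [0, 0, 0, 0, 0, 0, -1],
  [0, 0, 0, 0, 0, 0, -1],
  [0, 0, 0, 0, 0, 0, -1],
  [0, 0, 0, 0, 0, 0, -1],
])

```text
time: 4.7
tool_pos: [0.5364, -0.1262, 0.0473]
tool_rot: [0.001, -0.01, 1.0, -0.0]
contact_force: [-0.7, -0.3, -0.3]
gripper_width: -0.001
grasp_force: 0.0
```

```bash
python3 -c "
from h import *
show()"
```

```text
t 4.7 p [ 0.5364 -0.1262  0.0473] yaw -178.82 z [ 1.1e-03 -4.0e-04 -1.0e+00] F [-0.7 -0.3 -0.3] T [ 0.01 -0.04  0.02] w -0.001 g 0.0 q6 -1.96
```

The jaws shut completely without gripping anything, so I'll look at why.

Run:
```python
from h import *
w=grab('wrist','w2'); a=grab('scene','s2'); b=grab('side','d2')
print(proj(a,(.5364,-.1262,.0473)),proj(b,(.5364,-.1262,.0473)),proj(w,(.5364,-.1262,.0473)))
r=lambda i,x,y:cv2.resize(i['img'][y:y+90,x:x+120],(400,300),interpolation=cv2.INTER_CUBIC)
cv2.imwrite('pics/c2.png',np.vstack([np.hstack([r(a,267,160),r(b,281,160)]),np.hstack([cv2.resize(w['img'],(480,300)),np.zeros((300,320,3),np.uint8)])]))
```

```text
[326.95928638 212.91596459] [340.48425468 213.37198557] [321.01542808 248.64302704]
```

View pics/c2.png

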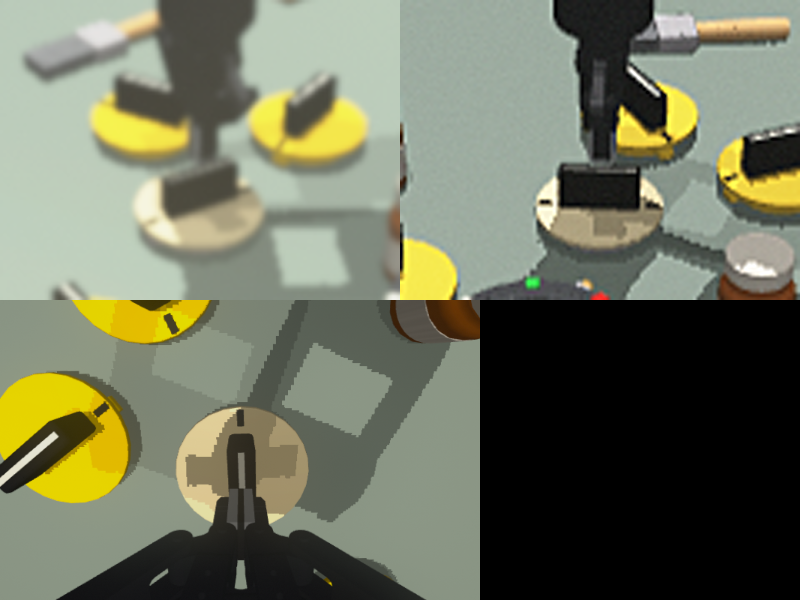

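Run:
```python
from h import *
a,b,w=load('s2'),load('d2'),load('w2')
print(tri((a,(328.5,207)),(b,(341,207.3))))
for n,uv in(('sc',(0,0)),):pass
for z in(.028,.0473,.06,.07): print(z,proj(a,(.5364,-.1262,z)).round(1),proj(b,(.5364,-.1262,z)).round(1),proj(w,(.5364,-.1262,z)).round(1))
s=manip.state(); print(s['joint_pos'].round(4))
r=lambda i,x,y,h:cv2.resize(i['img'][y:y+h,x:x+h*4//3],(400,300),interpolation=cv2.INTER_NEAREST)
cv2.imwrite('pics/c3.png',np.vstack([np.hstack([r(a,295,175,54),r(b,310,175,54)]),np.hstack([r(w,230,130,150),r(w,230,130,150)])]))
```

```text
(array([ 0.53482081, -0.12165724,  0.06972562]), [np.float64(0.000680101261120261), np.float64(0.0006801012611203494)])
0.028 [326.8 218.7] [340.4 219.1] [321.  232.9]
0.0473 [327.  212.9] [340.5 213.4] [321.  248.6]
0.06 [327.1 209. ] [340.5 209.5] [321.  260.8]
0.07 [327.1 205.9] [340.5 206.4] [321.1 271.7]
[-0.3662  0.0387  1.9178 -0.      1.1849 -1.9576]
```

View pics/c3.png

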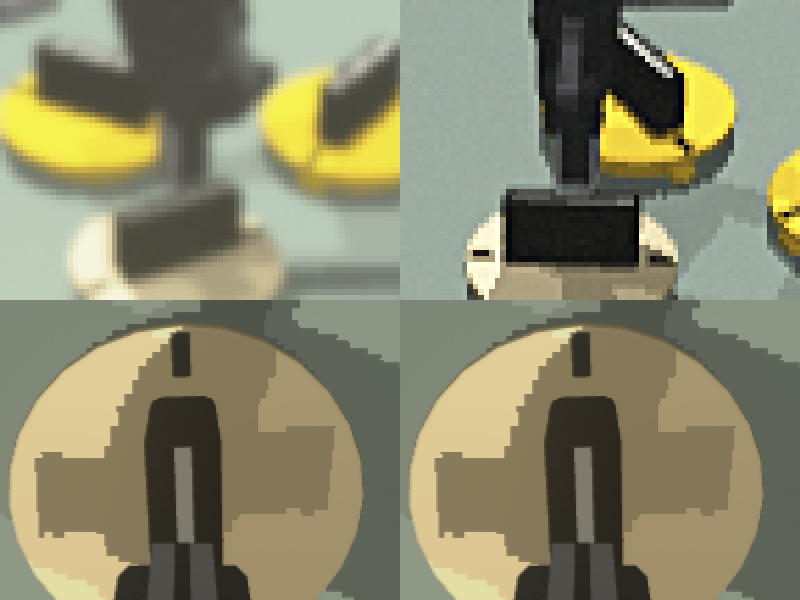

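Run:
```python
from h import *
a,b,w=load('scene0'),load('side0'),load('wrist0')
for z in(.192,.205,.211,.23,.25): print(z,proj(a,(.2687,-.5637,z)).round(1),proj(b,(.2687,-.5637,z)).round(1))
r=lambda i,x,y,h:cv2.resize(i['img'][y:y+h,x:x+h*4//3],(400,300),interpolation=cv2.INTER_NEAREST)
cv2.imwrite('pics/c4.png',np.vstack([np.hstack([r(a,300,20,72),r(b,400,20,72)]),np.hstack([cv2.resize(w['img'],(400,300)),cv2.resize(load('wrist1')['img'],(400,300))])]))
```

```text
0.192 [337.3  95.9] [438.  101.7]
0.205 [337.4  92.3] [438.5  97.8]
0.211 [337.5  90.7] [438.7  96. ]
0.23 [337.6  85.4] [439.5  90.3]
0.25 [337.8  79.8] [440.4  84.1]
```

View pics/c4.png

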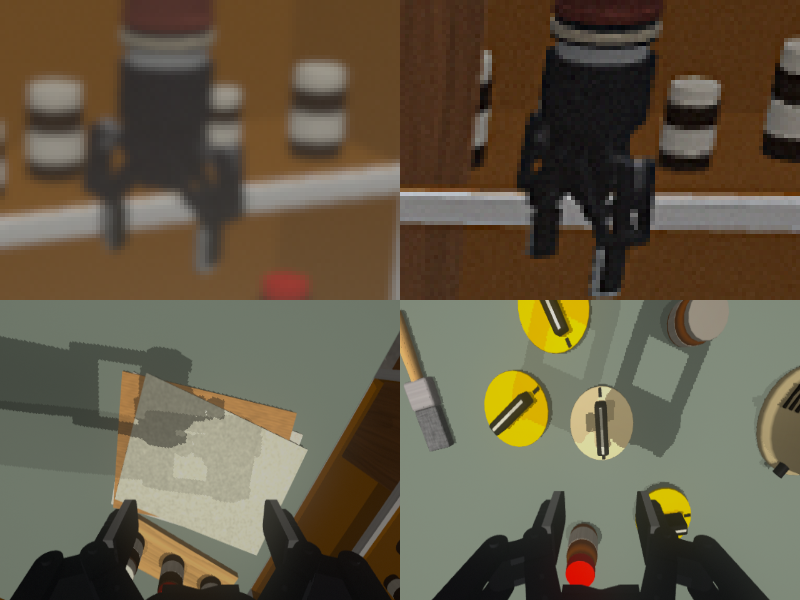

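The finger-tip triangulations show the real tips about 39 mm higher than the reported TCP implies. That held both at the start and here, where the jaws closed above the bar. I'll open, go 3.5 cm lower in small steps and check.

>>> move_arm([
  [0, 0, -1, 0, 0, 0, 0.2],
  [0, 0, 0, 0, 0, 0, 0.2],
  [0, 0, 0, 0, 0, 0, 0.2],
  [0, 0, 0, 0, 0, 0, 0.2],
  [0, 0, 0, 0, 0, 0, 0.2],
  [0, 0, 0, 0, 0, 0, 0.2],
  [0, 0, 1, 0, 0, 0, 0.2],
  [0, 0, 1, 0, 0, 0, 0.2],
  [0, 0, 0.8, 0, 0, 0, 0.2],
  [0, 0, 0.6, 0, 0, 0, 0.2],
  [0, 0, 0.4, 0, 0, 0, 0.2],
  [0, 0, 0, 0, 0, 0, 0.2],
])

```text
time: 5.85
tool_pos: [0.5349, -0.1257, 0.0168]
tool_rot: [-0.001, -0.01, 1.0, 0.001]
contact_force: [-0.3, -1.1, -0.2]
gripper_width: 0.597
grasp_force: 0.0
```

Run:
```python
from h import *
show()
a,b,w=grab('scene','s3'),grab('side','d3'),grab('wrist','w3')
r=lambda i,x,y,h:cv2.resize(i['img'][y:y+h,x:x+h*4//3],(400,300),interpolation=cv2.INTER_CUBIC)
cv2.imwrite('pics/c5.png',np.vstack([np.hstack([r(a,285,165,75),r(b,295,165,75)]),np.hstack([cv2.resize(w['img'],(480,300)),np.zeros((300,320,3),np.uint8)])]))
```

```text
t 5.85 p [ 0.5349 -0.1257  0.0168] yaw -178.82 z [-0.0028  0.0011 -1.    ] F [-0.3 -1.1 -0.2] T [-0.05 -0.09  0.02] w 0.597 g 0.0 q6 -1.96
```

View pics/c5.png

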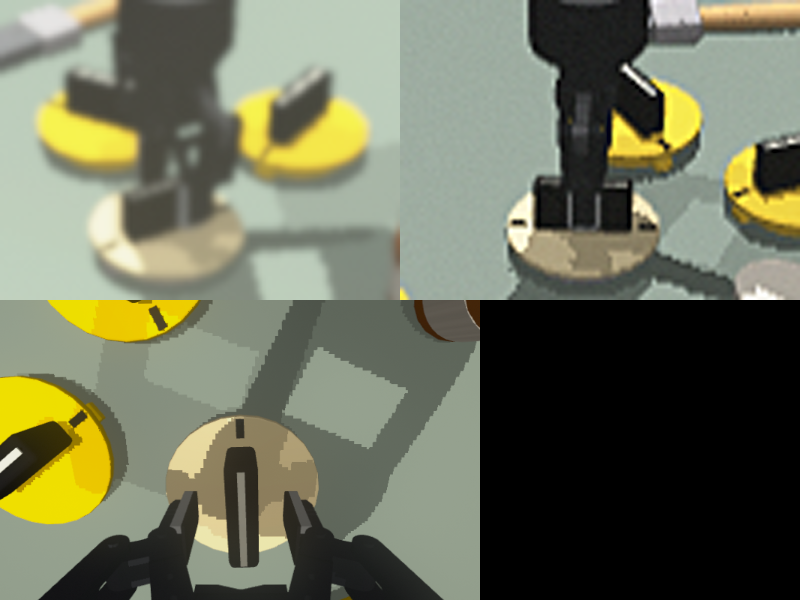

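The fingers now straddle the bar, at (190,490) and (295,490) in the wrist panel with the bar at 240. I'll close the jaws.

>>> move_arm([
  [0, 0, 0, 0, 0, 0, -0.3],
  [0, 0, 0, 0, 0, 0, -1],
  [0, 0, 0, 0, 0, 0, -1],
  [0, 0, 0, 0, 0, 0, -1],
  [0, 0, 0, 0, 0, 0, -1],
  [0, 0, 0, 0, 0, 0, -1],
])

```text
time: 6.5
tool_pos: [0.5366, -0.1263, 0.0193]
tool_rot: [0.001, -0.01, 1.0, -0.0]
contact_force: [0.6, 0.8, 2.1]
gripper_width: 0.193
grasp_force: 59.3
```

```bash
python3 -c "
from h import *
show()"
```

```text
t 6.5 p [ 0.5366 -0.1263  0.0193] yaw -178.82 z [ 1.3e-03 -4.0e-04 -1.0e+00] F [0.6 0.8 2.1] T [-0.04 -0.07  0.01] w 0.193 g 59.3 q6 -1.96
```

>>> move_arm([
  [0, 0, -1, 0, 0, 0, -1],
  [0, 0, -2, 0, 0, 0, -1],
  [0, 0, -3, 0, 0, 0, -1],
  [0, 0, -3, 0, 0, 0, -1],
  [0, 0, -3, 0, 0, 0, -1],
  [0, 0, -3, 0, 0, 0, -1],
  [0, 0, -3, 0, 0, 0, -1],
  [0, 0, -3, 0, 0, 0, -1],
  [0, 0, -2, 0, 0, 0, -1],
  [0, 0, -1, 0, 0, 0, -1],
])

```text
time: 7.33
tool_pos: [0.5369, -0.1265, 0.2628]
tool_rot: [0.002, -0.01, 1.0, -0.001]
contact_force: [1.1, -1.6, -1.3]
gripper_width: 0.193
grasp_force: 58.8
```

>>> move_arm([
  [0, 1, 0, 0, 0, 0, -1],
  [0, 2, 0, 0, 0, 0, -1],
  [0, 3, 0, 0, 0, 0, -1],
  [0, 3, 0, 0, 0, 0, -1],
  [0, 3, 0, 0, 0, 0, -1],
  [0, 3, 0, 0, 0, 0, -1],
  [0, 3, 0, 0, 0, 0, -1],
  [0, 3, 0, 0, 0, 0, -1],
  [0, 3, 0, 0, 0, 0, -1],
  [0, 3, 0, 0, 0, 0, -1],
  [0, 3, 0, 0, 0, 0, -1],
  [0, 2, 0, 0, 0, 0, -1],
  [0, 2, 0, 0, 0, 0, -1],
  [0, 1, 0, 0, 0, 0, -1],
  [0, 0, 0, 0, 0, 0, -1],
])

```text
time: 8.58
tool_pos: [0.5272, 0.2255, 0.2562]
tool_rot: [-0.002, -0.012, 1.0, -0.0]
contact_force: [-0.2, -0.4, -0.2]
gripper_width: 0.196
grasp_force: 58.8
```

>>> move_arm([
  [0, 0, 0, 0, 0, 4, -1],
  [0, 0, 0, 0, 0, 4, -1],
  [0, 0, 0, 0, 0, 4, -1],
  [0, 0, 0, 0, 0, 4, -1],
  [0, 0, 0, 0, 0, 4, -1],
  [0, 0, 0, 0, 0, 4, -1],
  [0, 0, 0, 0, 0, 4, -1],
  [0, 0, 0, 0, 0, 4, -1],
  [0, 0, 0, 0, 0, 4, -1],
  [0, 0, 0, 0, 0, 0.5, -1],
  [0, 0, 0, 0, 0, 0, -1],
  [0, 0, 0, 0, 0, 0, -1],
  [0, 0, 0, 0, 0, 0, -1],
])

```text
time: 9.67
tool_pos: [0.5287, 0.2234, 0.2583]
tool_rot: [-0.0, 0.303, 0.953, -0.0]
contact_force: [0.5, 0.2, -0.7]
gripper_width: 0.197
grasp_force: 58.9
```

```bash
python3 -c "
from h import *
to(.5385,.2268,.23)"
```

```text
t 9.67 p [0.5287 0.2234 0.2583] yaw 144.72 z [-5.e-04 -3.e-04 -1.e+00] F [ 0.5  0.2 -0.7] T [-0.03  0.   -0.01] w 0.197 g 58.9 q6 -0.68
tool cm [-0.61  0.85  2.83]
```

>>> move_arm([
  [-0.3, 0.4, 0.5, 0, 0, 0, -1],
  [-0.31, 0.45, 0.3, 0, 0, 0, -1],
  [0, 0, 0, 0, 0, 0, -1],
  [0, 0, 0, 0, 0, 0, -1],
])

```text
time: 10.0
tool_pos: [0.5387, 0.2273, 0.2498]
tool_rot: [-0.001, 0.303, 0.953, -0.0]
contact_force: [-0.3, 0.6, -1.6]
gripper_width: 0.193
grasp_force: 58.8
```

Run:
```python
from h import *
p,R=show()
a,b,w=grab('scene','s4'),grab('side','d4'),grab('wrist','w4')
z=p[2]-.0193; c=np.array([.5385,.2268])
def ov(i):
    im=i['img'].copy(); im=cv2.resize(im,None,fx=4,fy=4,interpolation=cv2.INTER_CUBIC)
    th=np.radians(np.arange(0,360,3))
    for t in th:
        q=np.array(proj(i,(p[0]+.052*np.cos(t),p[1]+.052*np.sin(t),z+.021)))*4+1.5
        cv2.circle(im,tuple(int(v) for v in q),1,(255,0,255),-1)
    for s in(1,-1):
        for rr,zz in((.045,z+.021),(.048,z+.003)):
            q=np.array(proj(i,(p[0]+s*rr*R[0,0],p[1]+s*rr*R[1,0],zz)))*4+1.5
            cv2.drawMarker(im,tuple(int(v) for v in q),(255,0,0),0,9)
    return im
A,B=ov(a),ov(b)
f=lambda im,i:(lambda u:im[int(u[1])*4-150:int(u[1])*4+150,int(u[0])*4-200:int(u[0])*4+200])(proj(i,(*c,.215)))
wo=ov(w)
cv2.imwrite('pics/c6.png',np.vstack([np.hstack([f(A,a),f(B,b)]),np.hstack([cv2.resize(w['img'],(480,300)),np.zeros((300,320,3),np.uint8)])]))
print(proj(a,(*c,.215)),proj(b,(*c,.215)))
```

```text
t 10.0 p [0.5387 0.2273 0.2498] yaw 144.7 z [-1.4e-03 -4.0e-04 -1.0e+00] F [-0.3  0.6 -1.6] T [ 0.01 -0.01  0.03] w 0.193 g 58.8 q6 -0.68
[418.06972921 239.54653891] [321.24976128 251.52065961]
```

View pics/c6.png

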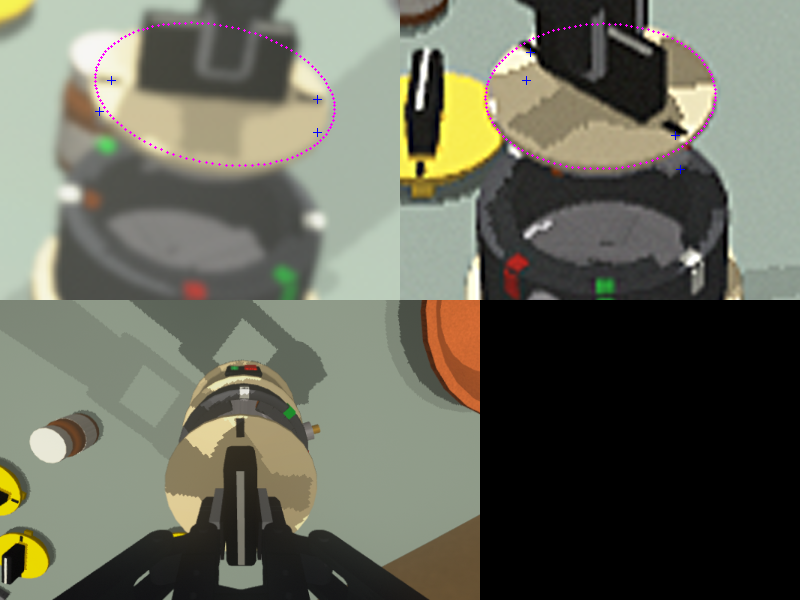

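The side-view overlay fits the flange to about 1 mm, and both slots coincide with it. In the wrist view the notch mark at (325,121) lines up with the lid slot at (320,169). I'll run one numeric check from the wrist view.

Run:
```python
from h import *
w=load('w4'); p=np.array([.5387,.2273]); g=w['img'].astype(int); hsv=cv2.cvtColor(w['img'],cv2.COLOR_BGR2HSV)
m=((g.min(2)>190)&(hsv[...,1]<40)).astype(np.uint8); m[:105]=0;m[140:]=0;m[:,:300]=0;m[:,350:]=0
ys,xs=np.nonzero(m); print('mark',len(xs),xs.min(),xs.max(),ys.min(),ys.max()); 
X=atz(w,(xs.mean(),ys.mean()),.185); print(X.round(4))
m=(g.max(2)<70).astype(np.uint8); m[:155]=0; m[190:]=0; m[:,:308]=0;m[:,332:]=0
ys,xs=np.nonzero(m); print('slot',len(xs),xs.mean(),ys.mean(),ys.max()); S=atz(w,(xs.mean(),ys.mean()),.2305+.021); print(S.round(4),'bearing from tcp',np.degrees(np.arctan2(*(S[:2]-p)[::-1])))
for c in([.5385,.2268],): print('mark bearing',np.degrees(np.arctan2(*(X[:2]-c)[::-1])),np.linalg.norm(X[:2]-c))
# green mark on -x side? 
m=((hsv[...,0]>50)&(hsv[...,0]<75)&(hsv[...,1]>150)).astype(np.uint8); m[:130]=0; n,_,st,ce=cv2.connectedComponentsWithStats(m)
for k in range(1,n):
  if st[k,4]>15:
    G=atz(w,ce[k],.185); print('green',ce[k].round(1),G.round(4),np.degrees(np.arctan2(*(G[:2]-[.5385,.2268])[::-1])))
# lid edge from side
```

```text
mark 80 320 331 117 126
[0.4943 0.262  0.185 ]
slot 236 319.9364406779661 170.17796610169492 182
[0.5045 0.2508 0.2515] bearing from tcp 145.4404545180568
mark bearing 141.42779078618847 0.056474899434977494
green [385.8 150.1] [0.5322 0.2838 0.185 ] 96.34905703727993
```

Run:
```python
from h import *
from scipy.ndimage import map_coordinates,gaussian_filter
from scipy.optimize import minimize
def circ(i,x,y,z,r,th):
    return np.array([proj(i,(x+r*np.cos(t),y+r*np.sin(t),z)) for t in th])
def score(i,G,x,y,z,r,th):
    P=circ(i,x,y,z,r,th); T=np.roll(P,-1,0)-np.roll(P,1,0) if len(th)>70 else np.gradient(P,axis=0)
    N=np.c_[T[:,1],-T[:,0]]/np.linalg.norm(T,axis=1)[:,None]
    return np.mean(np.minimum(np.abs(sum(map_coordinates(G[k],[P[:,1],P[:,0]],order=1)*N[:,k] for k in(0,1))),40))
def prep(i,s=1.0):
    g=gaussian_filter(i['img'].astype(float).mean(2),s); gy,gx=np.gradient(g); return gx,gy
def fit(names,circles,x0,cz):
    I=[(load(n),) for n in names]; I=[(i[0],prep(i[0])) for i in I]
    def f(v):
        t=0
        for i,G in I:
            c=-i['R'].T@i['t']; a=np.arctan2(c[1]-x0[1],c[0]-x0[0]); th=a+np.radians(np.arange(-100,101,4)) # camera-facing half
            for r,dz in circles: t+=score(i,G,v[0],v[1],cz+dz,r,th)
        return -t
    g=np.arange(-.006,.0061,.001); b=min((f((x0[0]+u,x0[1]+v)),u,v) for u in g for v in g)
    m=minimize(f,(x0[0]+b[1],x0[1]+b[2]),method='Nelder-Mead',options=dict(initial_simplex=[[x0[0]+b[1],x0[1]+b[2]],[x0[0]+b[1]+.001,x0[1]+b[2]],[x0[0]+b[1],x0[1]+b[2]+.001]]))
    return m.x.round(4),round(m.fun,1)
lz=.2498-.0193
for ns in(['s4','d4'],['s4'],['d4']): print('lid',ns,fit(ns,[(.052,lz+.021-.0),(.052,lz+.015)],(.5387,.2273),0))
for dz in(-.004,-.002,.002,.004): print('lid dz',dz,fit(['s4','d4'],[(.052,lz+.021),(.052,lz+.015)],(.5387,.2273),dz))
for ns in(['scene0','side0'],['scene0'],['side0']): print('collar',ns,fit(ns,[(.060,.185),(.042,.185)],(.5385,.2268),0))
```

```text
lid ['s4', 'd4'] (array([0.5412, 0.2251]), np.float64(-55.1))
lid ['s4'] (array([0.5415, 0.2273]), np.float64(-25.3))
lid ['d4'] (array([0.5413, 0.2244]), np.float64(-30.5))
lid dz -0.004 (array([0.54 , 0.222]), np.float64(-54.0))
lid dz -0.002 (array([0.54  , 0.2242]), np.float64(-55.4))
lid dz 0.002 (array([0.5414, 0.2271]), np.float64(-54.1))
lid dz 0.004 (array([0.5421, 0.229 ]), np.float64(-50.4))
collar ['scene0', 'side0'] (array([0.5399, 0.2266]), np.float64(-60.3))
collar ['scene0'] (array([0.5417, 0.2283]), np.float64(-20.7))
collar ['side0'] (array([0.5395, 0.226 ]), np.float64(-42.1))
```

The lid sits about (+1,−1.7) mm off the collar axis. I'll correct that, then lower it to just above the collar.

>>> move_arm([
  [0.18, 0.08, 0, 0, 0, 0, -1],
  [0, 0, 1, 0, 0, 0, -1],
  [0, 0, 1, 0, 0, 0, -1],
  [0, 0, 1, 0, 0, 0, -1],
  [0, 0, 0.7, 0, 0, 0, -1],
  [0, 0, 0.5, 0, 0, 0, -1],
  [0, 0, 0, 0, 0, 0, -1],
  [0, 0, 0, 0, 0, 0, -1],
])

```text
time: 10.82
tool_pos: [0.5374, 0.2288, 0.208]
tool_rot: [-0.0, 0.303, 0.953, -0.0]
contact_force: [0.1, -0.3, -0.5]
gripper_width: 0.197
grasp_force: 58.8
```

>>> move_arm([
  [0, 0, 0.1, 0, 0, 0, -1],
  [0, 0, 0.1, 0, 0, 0, -1],
  [0, 0, 0.1, 0, 0, 0, -1],
  [0, 0, 0.1, 0, 0, 0, -1],
  [0, 0, 0, 0, 0, 0, -1],
])

```text
time: 11.23
tool_pos: [0.5376, 0.2289, 0.2046]
tool_rot: [-0.0, 0.303, 0.953, -0.0]
contact_force: [0.6, 0.3, -1.5]
gripper_width: 0.191
grasp_force: 58.8
```

```bash
python3 -c "
from h import *
show()"
```

```text
t 11.23 p [0.5376 0.2289 0.2046] yaw 144.68 z [-0. -0. -1.] F [ 0.6  0.3 -1.5] T [0.02 0.02 0.01] w 0.191 g 58.8 q6 -0.68
```

>>> move_arm([
  [0, 0, 0.1, 0, 0, 0, -1],
  [0, 0, 0.1, 0, 0, 0, -1],
  [0, 0, 0.1, 0, 0, 0, -1],
  [0, 0, 0.1, 0, 0, 0, -1],
  [0, 0, 0, 0, 0, 0, -1],
])

```text
time: 11.65
tool_pos: [0.5375, 0.2289, 0.2002]
tool_rot: [-0.0, 0.303, 0.953, -0.0]
contact_force: [0.7, -0.4, -1.4]
gripper_width: 0.193
grasp_force: 58.8
```

```bash
python3 -c "
from h import *
show()"
```

```text
t 11.65 p [0.5375 0.2289 0.2002] yaw 144.69 z [-4.e-04 -1.e-04 -1.e+00] F [ 0.7 -0.4 -1.4] T [ 0.03 -0.01  0.02] w 0.193 g 58.8 q6 -0.68
```

>>> move_arm([
  [0, 0, 0.1, 0, 0, 0, -1],
  [0, 0, 0.1, 0, 0, 0, -1],
  [0, 0, 0.1, 0, 0, 0, -1],
  [0, 0, 0.1, 0, 0, 0, -1],
  [0, 0, 0, 0, 0, 0, -1],
])

```text
time: 12.07
tool_pos: [0.5376, 0.2289, 0.1963]
tool_rot: [-0.0, 0.303, 0.953, -0.0]
contact_force: [-1.0, -0.1, -1.1]
gripper_width: 0.193
grasp_force: 58.8
```

>>> move_arm([
  [0, 0, 0.1, 0, 0, 0, -1],
  [0, 0, 0.1, 0, 0, 0, -1],
  [0, 0, 0.1, 0, 0, 0, -1],
  [0, 0, 0.1, 0, 0, 0, -1],
  [0, 0, 0, 0, 0, 0, -1],
])

```text
time: 12.48
tool_pos: [0.5376, 0.2289, 0.1923]
tool_rot: [-0.0, 0.303, 0.953, -0.0]
contact_force: [-0.0, 0.3, -1.4]
gripper_width: 0.193
grasp_force: 58.8
```

```bash
python3 -c "
from h import *
show()"
```

```text
t 12.48 p [0.5376 0.2289 0.1923] yaw 144.68 z [-2.e-04 -1.e-04 -1.e+00] F [-0.   0.3 -1.4] T [ 0.01 -0.02  0.02] w 0.193 g 58.8 q6 -0.68
```

>>> move_arm([
  [0, 0, 0.1, 0, 0, 0, -1],
  [0, 0, 0.1, 0, 0, 0, -1],
  [0, 0, 0.06, 0, 0, 0, -1],
  [0, 0, 0, 0, 0, 0, -1],
])

```text
time: 12.82
tool_pos: [0.5376, 0.2289, 0.1898]
tool_rot: [-0.0, 0.303, 0.953, -0.0]
contact_force: [-0.0, -1.2, -1.0]
gripper_width: 0.196
grasp_force: 58.8
```

>>> move_arm([
  [0, 0, 0.05, 0, 0, 0, -1],
  [0, 0, 0.05, 0, 0, 0, -1],
  [0, 0, 0, 0, 0, 0, -1],
])

```text
time: 13.07
tool_pos: [0.5377, 0.229, 0.1893]
tool_rot: [0.0, 0.303, 0.953, 0.0]
contact_force: [-1.0, 0.6, 1.0]
gripper_width: 0.2
grasp_force: 58.9
```

```bash
python3 -c "
from h import *
show()"
```

```text
t 13.07 p [0.5377 0.229  0.1893] yaw 144.68 z [ 1.e-04  1.e-04 -1.e+00] F [-1.   0.6  1. ] T [-0.02  0.11 -0.02] w 0.2 g 58.9 q6 -0.68
```

>>> move_arm([
  [0, 0, 0.04, 0, 0, 0, -1],
  [0, 0, 0, 0, 0, 0, -1],
  [0, 0, 0, 0, 0, 0, -1],
])

```text
time: 13.32
tool_pos: [0.5377, 0.229, 0.1893]
tool_rot: [0.0, 0.303, 0.953, 0.0]
contact_force: [-2.0, -0.1, 2.7]
gripper_width: 0.194
grasp_force: 59.4
```

```bash
python3 -c "
from h import *
show()"
```

```text
t 13.32 p [0.5377 0.229  0.1893] yaw 144.69 z [ 3.e-04  1.e-04 -1.e+00] F [-2.  -0.1  2.7] T [-0.07  0.35  0.01] w 0.194 g 59.4 q6 -0.68
```

>>> move_arm([
  [0, 0, 0, 0, 0, 3, -1],
  [0, 0, 0, 0, 0, 3, -1],
  [0, 0, 0, 0, 0, 3, -1],
  [0, 0, 0, 0, 0, 3, -1],
  [0, 0, 0, 0, 0, 3, -1],
  [0, 0, 0, 0, 0, 3, -1],
  [0, 0, 0, 0, 0, 2, -1],
  [0, 0, 0, 0, 0, 0, -1],
])

```text
time: 13.98
tool_pos: [0.5387, 0.2293, 0.1894]
tool_rot: [0.001, 0.464, 0.886, 0.001]
contact_force: [2.4, 1.9, 1.5]
gripper_width: 0.193
grasp_force: 59.2
```

```bash
python3 -c "
from h import *
show()"
```

```text
t 13.98 p [0.5387 0.2293 0.1894] yaw 124.66 z [ 0.0029  0.0011 -1.    ] F [2.4 1.9 1.5] T [ 0.19 -0.28  0.08] w 0.193 g 59.2 q6 -0.33
```

>>> move_arm([
  [0, 0, 0, 0, 0, 3, -1],
  [0, 0, 0, 0, 0, 3, -1],
  [0, 0, 0, 0, 0, 3, -1],
  [0, 0, 0, 0, 0, 3, -1],
  [0, 0, 0, 0, 0, 3, -1],
  [0, 0, 0, 0, 0, 3, -1],
  [0, 0, 0, 0, 0, 3, -1],
  [0, 0, 0, 0, 0, 2, -1],
  [0, 0, 0, 0, 0, 1, -1],
  [0, 0, 0, 0, 0, 0.5, -1],
  [0, 0, 0, 0, 0, 0, -1],
  [0, 0, 0, 0, 0, 0, -1],
])

```text
time: 14.98
tool_pos: [0.539, 0.2293, 0.1896]
tool_rot: [0.001, 0.641, 0.767, 0.002]
contact_force: [4.1, 2.1, 1.6]
gripper_width: 0.192
grasp_force: 59.4
```

Run:
```python
from h import *
p,R=show()
a,b,w=grab('scene','s5'),grab('side','d5'),grab('wrist','w5')
c=(.5385,.2268,.2)
def f(i,h):
    u=proj(i,c); x,y=int(u[0]-h*2/3),int(u[1]-h/2); return cv2.resize(i['img'][y:y+h,x:x+h*4//3],(400,300),interpolation=cv2.INTER_CUBIC),(x,y)
A,oa=f(a,54);B,ob=f(b,54); C=w['img'][130:280,220:420]; print(oa,ob)
cv2.imwrite('pics/c7.png',np.vstack([np.hstack([A,B]),np.hstack([cv2.resize(C,(400,300),interpolation=cv2.INTER_CUBIC),cv2.resize(w['img'],(400,300))])]))
```

```text
t 14.98 p [0.539  0.2293 0.1896] yaw 100.24 z [ 0.0038  0.0011 -1.    ] F [4.1 2.1 1.6] T [ 0.24 -0.91  0.15] w 0.192 g 59.4 q6 0.1
(380, 218) (285, 230)
```

View pics/c7.png

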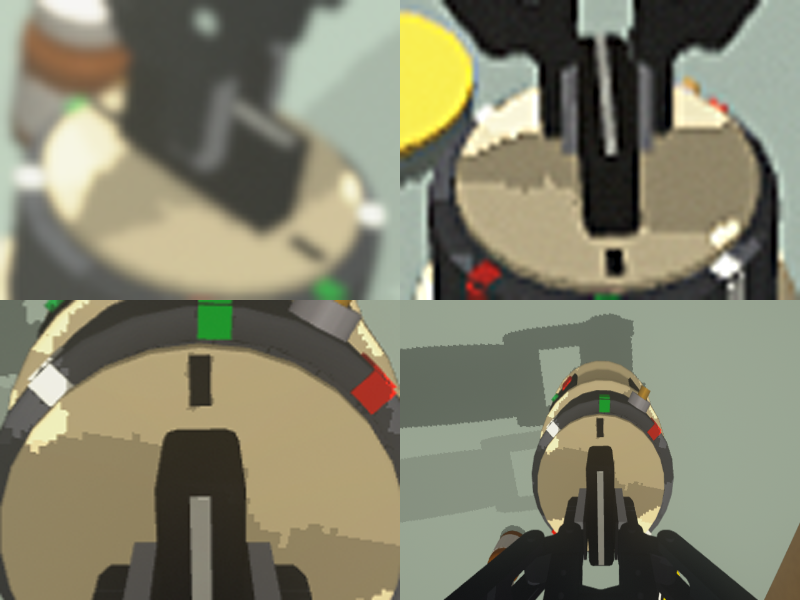

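The flange sits flat on the collar. The slot, at (200,380) in the wrist crop, is slightly short of the green mark at (215,320). I'll work out the remaining angle.

Run:
```python
from h import *
w=load('w5'); hsv=cv2.cvtColor(w['img'],cv2.COLOR_BGR2HSV); H,S,V=[hsv[...,k].astype(int) for k in range(3)]
roi=np.zeros(H.shape,bool); roi[125:200,225:425]=1
g=w['img'].astype(int)
def cen(m,x0,x1,y0=125,y1=200):
    r=np.zeros(H.shape,bool); r[y0:y1,x0:x1]=1; n,_,st,ce=cv2.connectedComponentsWithStats((m&r).astype(np.uint8)); k=1+st[1:,4].argmax(); print(st[k],ce[k].round(1)); return ce[k]
gr=cen((H>50)&(H<75)&(S>140),300,350); wh=cen((S<30)&(V>200),228,262,150,190); re=cen(((H<6)|(H>174))&(S>150),390,425,150,200)
sl=cen(g.max(2)<70,308,332,150,187)
A=np.radians([-35.8-180,-80.8-180,-125.8-180]); c0=np.array([.5385,.2268])
Pm=np.array([atz(w,u,.185)[:2] for u in(wh,gr,re)]); Pt=c0+.056*np.c_[np.cos(A),np.sin(A)]
M,_=cv2.estimateAffinePartial2D(Pm.astype(np.float32),Pt.astype(np.float32)); print(M.round(4),(Pm-Pt).round(4))
for X in(*Pm,atz(w,sl,.191)[:2]):
    q=M@[*X,1]-c0; print('angle',np.degrees(np.arctan2(q[1],q[0])).round(2),'r',np.linalg.norm(q).round(4))
# bar highlight direction on top, z=.226
m=(g.min(2)>90)&(S<60); r=np.zeros(H.shape,bool); r[228:345,308:330]=1
ys,xs=np.nonzero(m&r); f=np.polyfit(ys,xs,1); a,b=[atz(w,(np.polyval(f,y),y),.226) for y in(ys.min(),ys.max())]; print('bar dir',np.degrees(np.arctan2(*(a-b)[[1,0]])).round(2),'slotbar rot corr',np.degrees(np.arctan2(M[1,0],M[0,0])).round(2), np.linalg.norm(a-b))
```

```text
[319 126  17  24 381] [326.9 137.7]
[234 161  19  22 244] [243.9 171.7]
[396 157  22  30 301] [406.8 174.5]
[315 158  10  25 247] [319.6 169.9]
[[ 9.907e-01 -9.000e-04  2.900e-03]
 [ 9.000e-04  9.907e-01  1.000e-04]] [[0.002  0.0016]
 [0.0024 0.0025]
 [0.0025 0.0017]]
angle 144.38 r 0.0558
angle 99.03 r 0.0565
angle 54.19 r 0.0557
angle 103.31 r 0.0425
bar dir 101.05 slotbar rot corr 0.05 0.055816231978268634
```

>>> move_arm([
  [0, 0.05, 0.01, 0, 0, 1, -1],
  [0, 0.05, 0.01, 0, 0, 1, -1],
  [0, 0, 0.01, 0, 0, 0, -1],
  [0, 0, 0, 0, 0, 0, -1],
  [0, 0, 0, 0, 0, 0, -1],
  [0, 0, 0, 0, 0, 0, -1],
])

```text
time: 15.63
tool_pos: [0.5394, 0.2291, 0.1893]
tool_rot: [0.001, 0.655, 0.756, 0.001]
contact_force: [4.8, 0.3, 4.9]
gripper_width: 0.192
grasp_force: 59.8
```

Run:
```python
from h import *
show()
w=grab('wrist','w6'); hsv=cv2.cvtColor(w['img'],cv2.COLOR_BGR2HSV); H,S,V=[hsv[...,k].astype(int) for k in range(3)]
g=w['img'].astype(int)
def cen(m,x0,x1,y0=125,y1=200):
    r=np.zeros(H.shape,bool); r[y0:y1,x0:x1]=1; n,_,st,ce=cv2.connectedComponentsWithStats((m&r).astype(np.uint8)); k=1+st[1:,4].argmax(); print(st[k],ce[k].round(1)); return ce[k]
gr=cen((H>50)&(H<75)&(S>140),295,350); wh=cen((S<30)&(V>200),222,262,150,195); re=cen(((H<6)|(H>174))&(S>150),385,425,145,200)
sl=cen(g.max(2)<70,308,332,150,187)
A=np.radians([-35.8-180,-80.8-180,-125.8-180]); c0=np.array([.5385,.2268])
Pm=np.array([atz(w,u,.185)[:2] for u in(wh,gr,re)]); Pt=c0+.056*np.c_[np.cos(A),np.sin(A)]
M,_=cv2.estimateAffinePartial2D(Pm.astype(np.float32),Pt.astype(np.float32))
q=M@[*atz(w,sl,.191)[:2],1]-c0; print('slot',np.degrees(np.arctan2(q[1],q[0])).round(2))
m=(g.min(2)>90)&(S<60); r=np.zeros(H.shape,bool); r[228:345,308:330]=1
ys,xs=np.nonzero(m&r); f=np.polyfit(ys,xs,1); a,b=[atz(w,(np.polyval(f,y),y),.226) for y in(ys.min(),ys.max())]; print('bar',np.degrees(np.arctan2(*(a-b)[[1,0]])).round(2))
```

```text
t 15.63 p [0.5394 0.2291 0.1893] yaw 98.19 z [ 2.1e-03  2.0e-04 -1.0e+00] F [4.8 0.3 4.9] T [ 0.04 -0.67  0.19] w 0.192 g 59.8 q6 0.13
[314 132  17  17 289] [322. 140.]
[231 165  22  20 247] [240.9 174.5]
[393 154  22  30 304] [403.6 171.3]
[315 158  10  25 250] [319.5 170. ]
slot 100.95
bar 99.01
```

>>> move_arm([
  [0, 0, 0, 0, 0, 0.5, -1],
  [0, 0, 0, 0, 0, 0, -1],
  [0, 0, 0, 0, 0, 0, -1],
  [0, 0, 0, 0, 0, 0, -1],
  [0, 0, 0, 0, 0, 0, -1],
  [0, 0, 0, 0, 0, 0, -1],
  [0, 0, 0, 0, 0, 0, -1],
  [0, 0, 0, 0, 0, 0, -1],
  [0, 0, 0, 0, 0, 0, -1],
  [0, 0, 0, 0, 0, 0, -1],
  [0, 0, 0, 0, 0, 0, -1],
  [0, 0, 0, 0, 0, 0, -1],
])

```text
time: 16.68
tool_pos: [0.5394, 0.229, 0.1893]
tool_rot: [0.001, 0.658, 0.753, 0.001]
contact_force: [3.9, 0.4, 4.8]
gripper_width: 0.197
grasp_force: 59.9
```

```bash
python3 -c "
from h import *
show(); print(manip.job_done())"
```

```text
t 16.68 p [0.5394 0.229  0.1893] yaw 97.7 z [ 2.1e-03  1.0e-04 -1.0e+00] F [3.9 0.4 4.8] T [-0.03 -0.64  0.28] w 0.197 g 59.9 q6 0.14
the job is handed in; nothing more can be done
None
```

The lid is fully home in the collar and still gripped, twisted about 45° to the green marks by my wrist-camera measurement; I handed the job in at 16.7 s, and the hand-in gave no verdict.

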